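Tip a slice of crispbread out from under the hood and stand it in the rack

ROBOT

A 6-joint arm with a two-finger parallel gripper is mounted at the origin on a cart in front of the work surface, level with it; the furniture and walls round the work are solid. World frame = base frame: x ahead of the robot, y to its left, z up, the work surface at z = 0. Lengths are in m, angles in degrees, forces in N, time in s.
With the tool pointing down it reaches from about 0.25 to 0.725 m from the base axis. Payload 9.7 kg.
Tool frame: the origin (TCP) lies midway between the tips of the shut fingers; the grasp point (between the pads) lies bot.grasp_offset behind it (bot.grasp_offset is the distance from the TCP to the grasp point, in m); x points along the fingers, y is the direction in which the jaws open and shut, and the axes are right-handed (so a half turn about x gives the same grasp; the last joint's range is limited). The gripper opens to 85 mm and grips with 20 to 120 N. Pads are 22 mm wide; open, the fingers measure 114 mm over their backs; the gripper's body (76 mm by 85 mm) begins 54 mm behind the grasp point. The pads swing forward as they close: fully open they stand 13 mm farther back than shut.
Start: joints at [69.099, 4.979, 10.078, 95.1, 0, 90], TCP at [0.196, 0.514, 0.231] pointing down, gripper open.
Joint ranges: [-179.16, 179.16], [-48.56, 103.87], [-65.8, 70.77], [-126.05, 130.52], [-82.76, 87.17], [-180, 180]. Speed limits (degrees/s): [127.2, 127.2, 147.25, 180, 180, 180].

INTERFACE

Orientations are given as [roll, pitch, yaw] about the fixed x, y, z axes, in that order (R = Rz(yaw) Ry(pitch) Rx(roll)).
In Python, from workcell import status, camera, bot gives the robot as it stands.
- The arm moves only by the shell command python3 -m jog 'ROWS' [OPENING] [FORCE]. ROWS is text: rows parted by semicolons, each of 4 numbers parted by spaces: the shift along the tool's x, y, z in mm, then the turn about the tool's x in degrees. A call has exactly 8 rows; each row is the pose to reach, as a shift and turn from the pose commanded when the call began, along the tool's axes at that moment; what a row does not reach only later rows make up. A row lasts 1/8 s, in which the tool goes at most 62.5 mm and 10.7 degrees, less where a joint would pass 70% of its speed; a pose out of reach is approached as far as the arm can. A call with a gripper value outside its range is refused whole. OPENING is the opening, from 0 (shut) to 1 (fully open), set as the call begins (- or left out, the last holds). The fingers move at their own pace and stop on an object; FORCE is the grip in N (left out, the last holds). Time passes only in rows, so rows that repeat a pose let the fingers close, or fill a call up. It gives the time, the measured TCP pose, the force and the opening at its end, in the units of the state.
- status.get_obs(): the state, without advancing time (a new reading comes with each control period).
- camera(name): name is "scene" or "top"; returns a dict with "color" (400x640x3 uint8, red, green, blue), "vfov" (degrees; the focal length in pixels is half the picture's height over the tangent of half this angle, whatever the lens; pixels are square), "cx", "cy" (the principal point, pixels), "rvec" (rotation vector, rad) and "tvec" (3), from world to camera coordinates, as OpenCV has them. Camera axes: x right, y down, z forward; pixel columns grow to the right and rows downward; lengths in m; the calibration is good to about 2 mm. A picture is of the moment at which its call begins. There is no depth.
- bot.job_done(): hands the job in, once; it reports no verdict.
The state is a dict: "time": time; "q": joint angles; "qd": joint speeds; "joint_efforts": joint torques, N m; "ee_pos": TCP position; "tcp_rot": TCP orientation; "wrist_force": force on the tool from outside, world axes, zero at the start; "torque": the same for the moment, N m; "opening": finger opening in m.
Only numpy, scipy, OpenCV 4.12 (cv2) and the standard library are available. Lean on these libraries where they do the work, as an engineer would, in place of code of your own. Each camera call takes 0.05 s, during which the arm holds its last target. There are 200 camera calls.

TASK

Lift the hooded bread tray by its handle so that it tips and the slice of crispbread slides out from under the hood against the lip at the serving end, then set the tray back down flat. Take the slice there and stand it on end in the rack's empty slot, right down on the board and upright like the two beside it. The crispbread must not fall on the table, and leave the other slices and everything else where they are.

Things in the scene. Friction and masses are not known exactly. Their poses are not given: they have to be found in the camera images.
- bread_tray: Loose polished steel bread tray with a clear hood, 0.55 kg, 124 mm (its x) by 244 mm (its y), long side roughly left-right. Origin: centre of the underside, on the table; z up, +y towards the handle end (left), -y towards the open serving end (right). Floor top 10 mm above the table. Crispbread slides on it when it is tipped some 13 to 20 degrees (varies).
- tray_pivot (a point): Middle of the line on the table about which the tray tips when its handle end is raised: outer edge of its two front rubber feet, 116 mm from the tray's origin along -y, at table height.
- tray_lip (a point): Middle of the foot of the lip that closes the serving end: inner face, at floor height (118 mm from the origin along -y). The lip is 4 mm thick and stands 14 mm above the floor. The floor beside the slice here has no side walls for 95 mm, up to the hood.
- hood_edge (a point): Middle of the front edge of the clear plastic hood (23 mm from the origin along -y, 45 mm above the table). From here to the closed end (y = +122 mm) the hood covers the floor with 32 mm of clear height: no room for fingers.
- tray_handle (a point): Middle of the tray's handle: a round dark wooden grip, 15 mm in diameter and 64 mm long, lying along the tray's x, axis 30 mm above the table and 160 mm from the tray's origin along +y; 30 mm of clear space between it and the tray's closed end (y = +122 mm).
- crispbread: The loose slice of crispbread to be served: stiff brown slab with small holes, 62 mm (its x) by 86 mm (its y) by 9 mm (its z), about 0.03 kg. Origin: centre of its underside as it lies; y along its length. It starts flat under the hood, length roughly along the tray's y.
- crispbread_center (a point): Centre of that slice, in the middle of its thickness (4.5 mm above its underside).
- bread_rack: Loose wooden rack, 0.9 kg: board 86 mm (x) by 112 mm (y), top 16 mm above the table; four rows (y = -36, -12, 12, 36 mm) of two dowels (x = -18, 18 mm), 12 mm thick, 45 mm tall, tapering to a 4 mm tip over the last 15 mm. Between the rows: three slots along x, 12 mm wide, 24 mm apart; slices stand on end in them. Origin: centre of the underside; z up, +y to the tray (left).
- free_slot (a point): Middle of the bottom of the empty slot, on the board's top (y = +24 mm in the rack, the slot nearest the tray); axes as the rack's.
- standing_1_center (a point): Centre of the slice of crispbread (same size) already standing on end in the middle slot; its top is 102 mm above the table.
- standing_2_center (a point): Centre of the slice already standing on end in the slot farthest from the tray (right).
- honey_jar: round honey jar with a dark lid, 65 x 65 x 86 mm, standing behind the tray; origin at the centre of its underside. A bystander.
- jam_1: small red portion tub of jam, 37 x 50 x 16 mm; origin at the centre of its underside. A bystander.
- jam_4: small yellow portion tub of jam, 37 x 50 x 16 mm; origin at the centre of its underside. A bystander.
- white_mug: white mug, 90 x 130 x 96 mm, standing behind the rack; origin at the centre of its underside. A bystander.
- tea_spoon: teaspoon, 130 x 27 x 11 mm, lying behind the rack; origin at the centre of its underside. A bystander.

How it is judged (in metres and radians):
On the way, in this order (a step that is already met when the one before it is completed fails the run):
1. the tray is tipped and the slice has slid down against the lip (angle between bread_tray's own z axis and vertical above 0.15 rad and y of crispbread_center in the frame of bread_tray below -0.064 m), for 0.1 s.
2. the tray is set down flat with the slice lying at the lip (angle between bread_tray's own z axis and vertical below 0.05 rad and y of crispbread_center in the frame of bread_tray between -0.085 and -0.058 m and z of crispbread_center in the frame of bread_tray below 0.025 m), for 0.2 s.
At the end, for the whole second after the job is handed in: The slice stands on end in the empty slot on the board (centre 37 to 49 mm above it, within 14 mm along and 9 mm across the slot), upright within 0.2 rad, at rest (under 50 mm/s); tray and rack stand flat (0.05 rad); both other slices still stand in their slots (9 mm) (x of crispbread_center in the frame of free_slot between -0.014 and 0.014 m and y of crispbread_center in the frame of free_slot between -0.009 and 0.009 m and z of crispbread_center in the frame of free_slot between 0.037 and 0.049 m and angle between the y axis of crispbread and the z axis of bread_rack, either way round below 0.2 rad and linear speed of crispbread below 0.05 m/s and angle between each of bread_tray, bread_rack's own z axis and vertical below 0.05 rad and height (world z) of bread_tray below 0.005 m and y of standing_1_center in the frame of bread_rack between -0.009 and 0.009 m and z of standing_1_center in the frame of bread_rack between 0.053 and 0.065 m and y of standing_2_center in the frame of bread_rack between -0.033 and -0.015 m and z of standing_2_center in the frame of bread_rack between 0.053 and 0.065 m); the robot touches nothing.
It fails at once if the crispbread lies on the table (height (world z) of crispbread_center below 0.008 m).
It fails at once if a slice already in the rack is knocked out of it (z of any of standing_1_center, standing_2_center in the frame of bread_rack below 0.05 m or z of any of standing_1_center, standing_2_center in the frame of bread_rack above 0.075 m).
It fails at once if a bystander is pushed more than 30 mm (distance of any of honey_jar, jam_1, jam_4, white_mug, tea_spoon from where it was at the start of the episode above 0.03 m).
It also fails if it takes over 58 s, if anything falls off the work surface, if the arm or the gripper's body presses on something with over 40 N, if the wrist force passes 120 N, or if a joint passes its speed limit or range.

## Working session

There is one attempt and no reset: what is moved stays moved. The work goes in short steps, Python scripts to look and compute and a shell command to move; the robot and the scene stay as the last step left them, time stands still between calls to the robot, and variables do not carry over. Pictures are saved under pics/ and viewed, about 8 in all and at most 12, crops included, and the job is handed in when it is done.

```bash
mkdir -p pics; ls
python3 - <<'E'
from workcell import status, camera, bot
import cv2,numpy as np
print(status.get_obs(), bot.grasp_offset)
for n in ("top","scene"):
    c=camera(n); cv2.imwrite(f"pics/{n}0.png",c["color"][:,:,::-1]); print({k:v for k,v in c.items() if k!="color"})
E
```

```text
pics
{'time': 0.0, 'q': array([6.90988922e+01, 5.00963705e+00, 1.00337506e+01, 9.51000268e+01,
       1.60380820e-03, 9.00005571e+01]), 'qd': array([ 0.08518178,  0.04779566,  0.03235344,  0.00090497, -0.00205148,
       -0.15514612]), 'joint_efforts': array([-1.55561946e-03, -5.20387602e+01,  4.64806902e+01,  1.61249080e-02,
       -1.03866364e-04, -3.24391999e-05]), 'ee_pos': array([0.19612312, 0.51358824, 0.23059081]), 'tcp_rot': array([ -91.20974079,   89.92406975, -112.11140671]), 'wrist_force': array([-0.07794034,  0.47901125,  0.22730099]), 'torque': array([0.02790958, 0.02256599, 0.00770546]), 'opening': 0.08532100578120864} 0.0187
{'vfov': 43.6245356523362, 'cx': 316.34127051431926, 'cy': 193.58380832663607, 'rvec': array([ 2.15126636, -2.20755105,  0.07318049]), 'tvec': array([0.03031564, 0.56401838, 1.56611887])}
{'vfov': 46.634532985451315, 'cx': 317.1759304811787, 'cy': 197.0493244613096, 'rvec': array([ 2.28860632, -0.93229505,  0.32165085]), 'tvec': array([-0.39174612,  0.33270028,  0.9626975 ])}
```

View pics/top0.png

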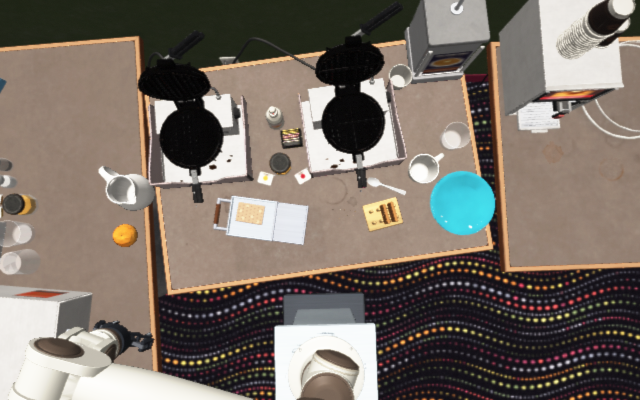

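View pics/scene0.png

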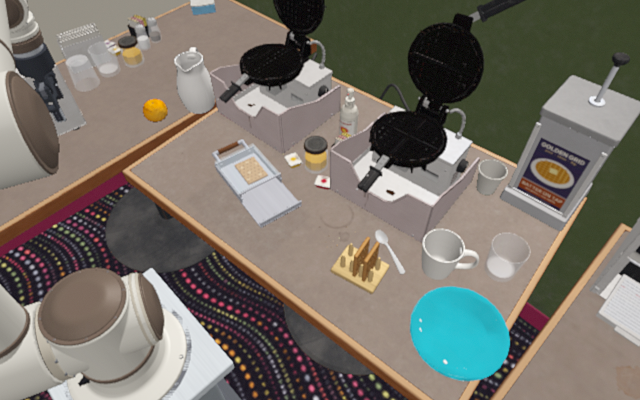

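The top view shows the tray's handle at about (217,213), the slice at (250,212), the serving end at (308,224) and the rack at (383,214). Next I'll enlarge both views to measure.

```bash
cat > h.py <<'E'
import numpy as np, cv2
from workcell import status, camera, bot
def K(c):
    f=200/np.tan(np.radians(c["vfov"]/2)); return np.array([[f,0,c["cx"]],[0,f,c["cy"]],[0,0,1]])
def ray(c,uv):
    R=cv2.Rodrigues(c["rvec"])[0]; d=R.T@np.linalg.inv(K(c))@np.array([*uv,1.]); return -R.T@c["tvec"],d
def atz(c,uv,z):
    o,d=ray(c,uv); return o+d*(z-o[2])/d[2]
def proj(c,P):
    return cv2.projectPoints(np.atleast_2d(np.float64(P)),c["rvec"],c["tvec"],K(c),None)[0][:,0]
def pose(P,org,yaw):  # local->world, yaw in deg about z
    a=np.radians(yaw); R=np.array([[np.cos(a),-np.sin(a),0],[np.sin(a),np.cos(a),0],[0,0,1]]); return np.atleast_2d(P)@R.T+org
def crop(c,x0,y0,x1,y1,s):
    return cv2.resize(c["color"][y0:y1,x0:x1,::-1],None,fx=s,fy=s,interpolation=cv2.INTER_CUBIC)
E
python3 - <<'E'
from h import *
t=camera("top"); s=camera("scene")
a=crop(t,205,185,415,255,3.8)
b=np.hstack([crop(s,205,130,305,225,3.05),crop(s,325,225,425,320,3.05)])
w=798
im=np.zeros((600,800,3),np.uint8); im[:a.shape[0],:a.shape[1]]=a[:,:800]; im[280:280+b.shape[0],:b.shape[1]]=b[:, :800]
for x in range(0,800,50): im[270:278,x]=255
cv2.imwrite("pics/crop1.png",im)
E
```

```text
(no output)
```

View pics/crop1.png

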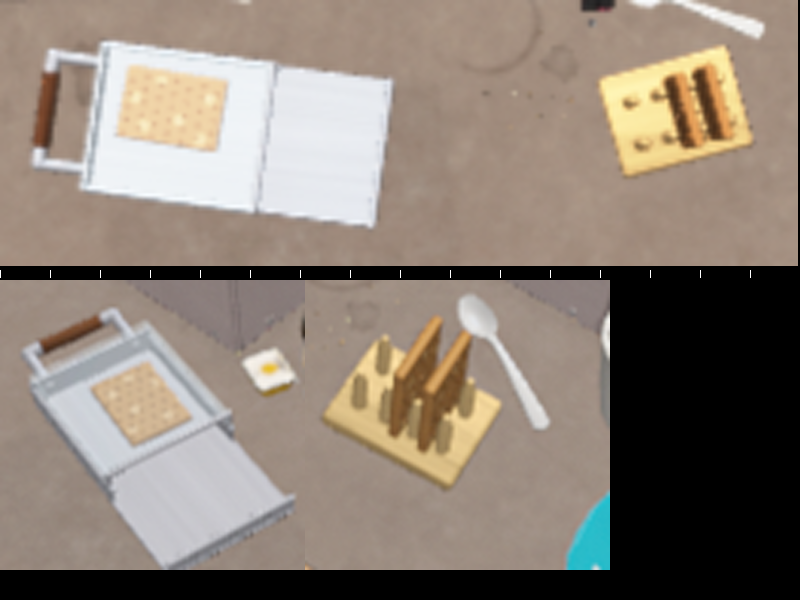

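The crop shows: handle centre (46,110), hood-edge corners (274,63) and (256,212), lip corners (392,79) and (374,226), and rack board corners (600,78), (725,46), (752,142) and (625,176). The free slot is between the left dowel columns, at (631..642) and (658..669). I'll fit poses to these.

Run:
```python
from h import *
from scipy.optimize import least_squares
t=camera("top"); s=camera("scene")
T=lambda x,y:((x+.5)/3.8+204.5,(y+.5)/3.8+184.5)
S=lambda x,y:((x+.5)/3.05+204.5,(y-279.5)/3.05+129.5)
S2=lambda x,y:((x-304.5)/3.05+324.5,(y-279.5)/3.05+129.5+95)
def fit(ob,x0):
    def r(p): return np.concatenate([(proj(c,pose(l,[p[0],p[1],0],p[2])*1.)[0]-uv) for c,uv,l in ob])
    f=lambda p:r([p[0],p[1],p[2]*100]); o=least_squares(f,x0,loss='soft_l1'); print(o.x*[1000,1000,100]); print(np.round(f(o.x).reshape(-1,2),1).tolist()); return o.x*[1,1,100]
tr=[(t,T(46,110),(0,.160,.034)),(t,T(103,43),(.062,.122,.045)),(t,T(81,188),(-.062,.122,.045)),(t,T(274,63),(.062,-.023,.045)),(t,T(256,212),(-.062,-.023,.045)),(t,T(392,79),(.062,-.122,.024)),(t,T(374,226),(-.062,-.122,.024)),
(s,S(72,332),(0,.160,.034)),(s,S(168,567),(-.062,-.122,.024)),(s,S(295,500),(.062,-.122,.024))]
rk=[(t,T(600,78),(.043,.056,.016)),(t,T(725,46),(.043,-.056,.016)),(t,T(752,142),(-.043,-.056,.016)),(t,T(625,176),(-.043,.056,.016)),
(t,T(631,102),(.018,.036,.061)),(t,T(642,145),(-.018,.036,.061)),(t,T(658,95),(.018,.012,.061)),(t,T(669,138),(-.018,.012,.061)),(s,S2(322,418),(-.043,.056,.010)),(s,S2(501,402),(.043,-.056,.016)),(s,S2(385,338),(.018,.036,.061)),(s,S2(359,376),(-.018,.036,.061))]
p=fit(tr,[.45,.2,0]); q=fit(rk,[.45,-.1,0])
g=lambda l,p:np.round(pose(l,[p[0],p[1],0],p[2])[0]*1000,1)
print("handle",g((0,.16,.03),p),"pivot",g((0,-.116,0),p),"lip",g((0,-.118,.01),p),"slice at lip",g((0,-.075,.0145),p),"slot",g((0,.024,.016),q))
for uv in [(126,66),(228,78),(218,151),(115,138)]: print("slice",np.round(atz(t,T(*uv),.019)*1000))
```

```text
[485.08641046 170.92438482  -8.84587575]
[[0.5, -0.3], [-0.4, -0.9], [-0.2, 0.4], [0.4, -0.2], [-0.2, 0.1], [0.9, -0.0], [0.5, 0.3], [-1.0, -0.2], [-0.1, 0.0], [-0.2, -0.6]]
[ 493.93775082 -192.31447698   13.08338987]
[[-0.6, 0.4], [0.5, -0.1], [0.6, 0.9], [-0.2, 0.8], [0.8, -0.5], [0.9, -0.5], [1.2, -0.6], [1.3, -0.6], [-1.7, 0.2], [0.0, -0.6], [-0.8, -0.6], [-0.3, -1.9]]
handle [509.7 329.   30. ] pivot [467.2  56.3   0. ] lip [466.9  54.3  10. ] slice at lip [473.6  96.8  14.5] slot [ 488.5 -168.9   16. ]
slice [544. 266.  19.]
slice [532. 181.  19.]
slice [471. 190.  19.]
slice [485. 276.  19.]
```

```bash
cat >> h.py <<'E'
from scipy.spatial.transform import Rotation as Ro
def tool():
    o=status.get_obs(); R=Ro.from_euler('xyz',o["tcp_rot"],degrees=True).as_matrix(); return o,R
def plan(*tg):  # each target (x,y,z mm, jaw deg); prints shifts and turn in tool axes from the present pose
    o,R=tool(); ja=np.degrees(np.arctan2(R[1,1],R[0,1])); print("tcp",np.round(o["ee_pos"]*1000,1),"jaw",round(ja,1),"down",np.round(R[:,0],3),"t",round(o["time"],2))
    for x,y,z,a in tg:
        d=R.T@(np.array([x,y,z])-o["ee_pos"]*1000); turn=(ja-a+90)%180-90
        print(np.round(d,1),round(turn,1))
TR=(485.1,170.9,-8.85); RK=(493.9,-192.3,13.1)
def loc(f,x,y,z): return pose((x,y,z),[f[0],f[1],0],f[2])[0]
E
python3 - <<'E'
from h import *
h=loc(TR,0,160,0)
plan((h[0],h[1],110,81.15),(h[0],h[1],12,81.15))
t=camera("top");s=camera("scene")
o1,d1=ray(t,(198,201));o2,d2=ray(s,(221,97))
k=np.linalg.lstsq(np.c_[d1,-d2],o2-o1,rcond=None)[0]; print("waffle handle tip",o1+d1*k[0],o2+d2*k[1])
print("jar",atz(t,(280,162),.086),"jam",atz(t,(265,179),.016),atz(t,(303,177),.016))
E
```

```text
tcp [196.2 513.7 231. ] jaw 69.1 down [-0. -0. -1.] t 0.3
[121.1 -60.7 358.8] -12.0
[219.1 -60.6 358.8] -12.0
waffle handle tip [0.54047157 0.35431579 0.17715241] [0.53798216 0.35588984 0.17737256]
jar [0.65963476 0.12410395 0.086     ] jam [0.61602955 0.17865578 0.016     ] [0.6192431  0.05704105 0.016     ]
```

Run:
```python
from h import *
t=camera("top"); s=camera("scene")
im=np.hstack([crop(t,160,120,260,240,4),crop(s,190,60,290,180,4)])
cv2.imwrite("pics/crop2.png",im)
```

```text
(no output)
```

View pics/crop2.png

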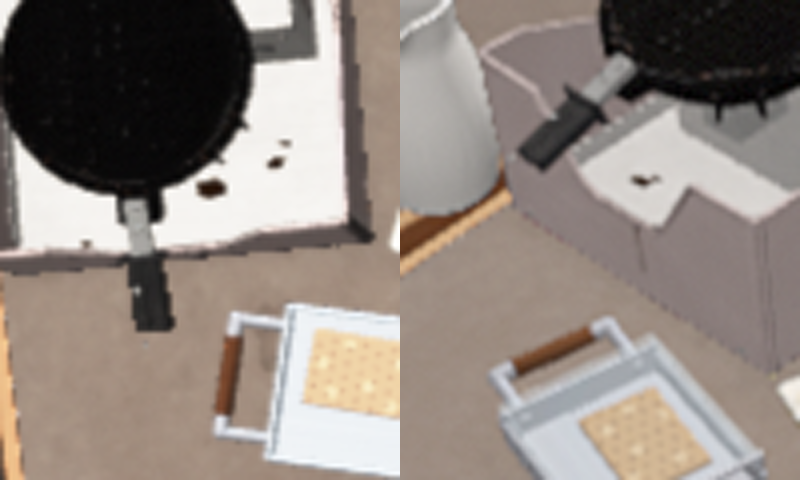

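Run:
```python
from h import *
t=camera("top");s=camera("scene")
for a,b in [((198.7,202),(223,100)),((197,185),(234,85)),((195.5,177),(243,77.5))]:
    o1,d1=ray(t,a);o2,d2=ray(s,b)
    k=np.linalg.lstsq(np.c_[d1,-d2],o2-o1,rcond=None)[0]; print(np.round(o1+d1*k[0],3),np.round(o2+d2*k[1],3))
```

```text
[0.538 0.355 0.168] [0.54  0.353 0.168]
[0.585 0.353 0.193] [0.583 0.354 0.193]
[0.607 0.354 0.204] [0.612 0.35  0.204]
```

The waffle iron's handle tip sits at (0.539, 0.354, 0.168), right beside the tray handle. I'll therefore grip the tray handle 22 mm off-centre on the robot's side, hover first and check the clearance.

Run:
```python
from h import *
h=loc(TR,-.022*1000,160,0); print(h)
plan((h[0],h[1],130,81.15))
```

```text
[487.97762818 332.37977971   0.        ]
tcp [196.2 513.8 231.3] jaw 69.1 down [-0.  0. -1.] t 0.6
[101.3 -65.4 337.3] -12.1
```

```bash
python3 -m jog '10 -8 45 -2;25 -18 95 -4;40 -28 150 -6;55 -40 205 -8;70 -50 260 -10;85 -58 300 -12;95 -63 325 -12;101 -65 337 -12' 0.4 30
python3 - <<'E'
from h import *
h=loc(TR,-22,160,0)
plan((h[0],h[1],60,81.15),(h[0],h[1],12,81.15))
t=camera("top"); s=camera("scene")
im=np.hstack([crop(t,160,120,260,240,4),crop(s,160,20,260,140,4)])
cv2.imwrite("pics/crop3.png",im)
E
```

```text
time: 1.6
ee_pos: [0.4886, 0.3319, 0.1296]
tcp_rot: [-138.8, 90.0, -147.8]
wrist_force: [1.3, 0.8, 0.5]
opening: 0.0342
tcp [488.6 331.9 129.6] jaw 81.0 down [-0.001 -0.    -1.   ] t 1.6
[69.6  0.4 -0.7] -0.1
[117.6   0.4  -0.6] -0.1
```

View pics/crop3.png

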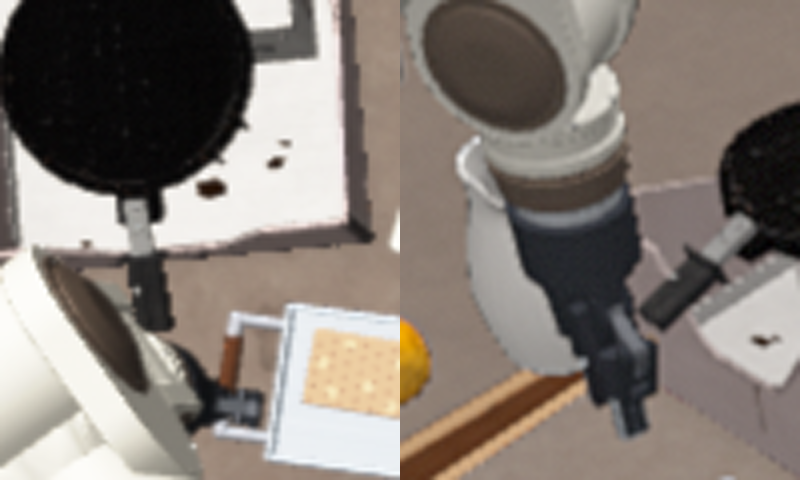

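The scene view shows the gripper just left of the waffle handle tip at (655,318), and the jaws above the near part of the wooden bar. I'll shift 3 mm more towards the robot and go down, watching the force.

```bash
python3 -m jog '0 0 -4 0;10 0 -4 0;20 0 -4 0;30 0 -4 0;40 0 -4 0;50 0 -4 0;60 0 -4 0;60 0 -4 0'; python3 -m jog '5 0 0 0;12 0 0 0;20 0 0 0;30 0 0 0;40 0 0 0;50 0 0 0;57 0 0 0;57 0 0 0'
python3 - <<'E'
from h import *
plan((485,333,12,81.15)); print(tool()[0]["wrist_force"])
t=camera("top"); s=camera("scene")
im=np.hstack([crop(t,160,150,260,260,4),crop(s,170,60,270,170,4)])
cv2.imwrite("pics/crop4.png",im)
E
```

```text
time: 2.7
ee_pos: [0.4835, 0.3331, 0.0692]
tcp_rot: [-137.1, 89.9, -146.0]
wrist_force: [0.2, -0.2, -0.1]
opening: 0.0341
time: 3.7
ee_pos: [0.4836, 0.3333, 0.0126]
tcp_rot: [-137.3, 89.9, -146.2]
wrist_force: [-0.4, -0.2, 0.7]
opening: 0.0338
tcp [483.6 333.3  12.6] jaw 81.1 down [-0.001 -0.001 -1.   ] t 3.7
[ 0.6 -0.1  1.4] -0.1
[-0.40046942 -0.15578305  0.72651759]
```

View pics/crop4.png

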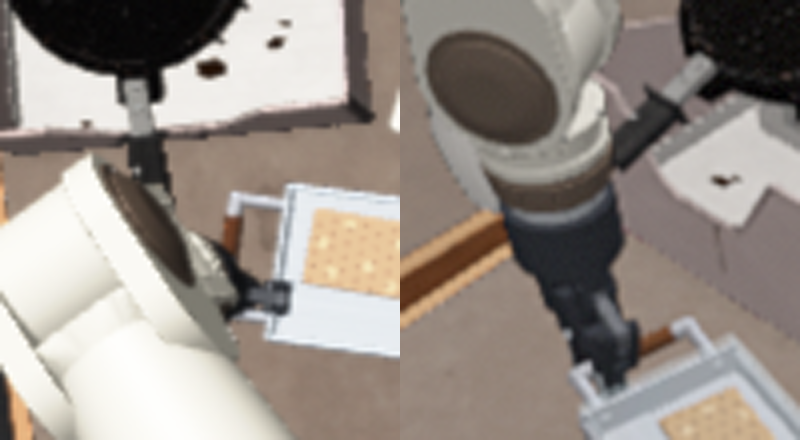

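The fingers straddle the bar and nothing else is touched. Now I'll close them.

```bash
python3 -m jog '0 0 0 0;0 0 0 0;0 0 0 0;0 0 0 0;0 0 0 0;0 0 0 0;-1 0 0 0;-2 0 0 0' 0 40; python3 -m jog '-6 -1 0 0;-12 -1.5 0 0;-18 -2.5 0 0;-24 -3.5 0 0;-32 -5.5 0 0;-40 -7.5 0 0;-48 -9.5 0 0;-55 -12 0 0'
python3 - <<'E'
from h import *
print(tool()[0]["wrist_force"])
s=camera("scene"); cv2.imwrite("pics/s5.png",crop(s,170,60,320,240,3.3))
E
```

```text
time: 4.8
ee_pos: [0.4834, 0.3332, 0.0145]
tcp_rot: [-141.4, 89.9, -150.3]
wrist_force: [0.5, 0.5, -4.2]
opening: 0.0131
time: 5.8
ee_pos: [0.4821, 0.3216, 0.071]
tcp_rot: [64.3, 90.0, 55.4]
wrist_force: [0.4, 0.0, -4.2]
opening: 0.0131
[ 0.38079805  0.02759039 -4.16989357]
```

View pics/s5.png

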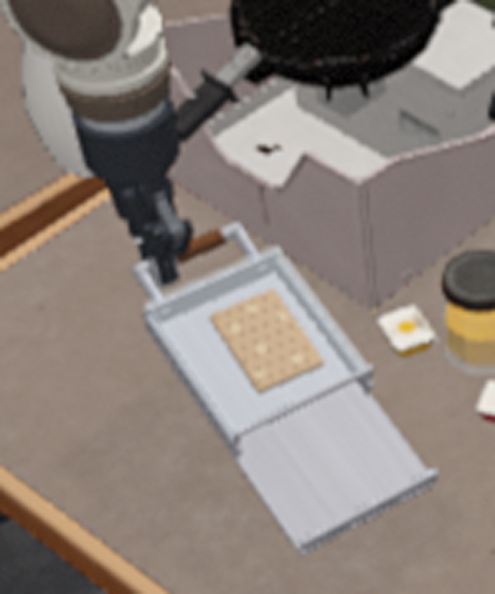

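The tray is tipped about 12° (pivot held, slice still in place at (265,340)). I'll continue slowly, tracking the slice's colour centroid.

```bash
cat >> h.py <<'E'
def slice_px(c,box):
    x0,y0,x1,y1=box; hsv=cv2.cvtColor(c["color"],cv2.COLOR_RGB2HSV)[y0:y1,x0:x1].astype(int)
    m=(hsv[...,0]>8)&(hsv[...,0]<24)&(hsv[...,1]>70)&(hsv[...,2]>150); v,u=np.nonzero(m); return len(u),np.round([u.mean()+x0,v.mean()+y0],1)if len(u) else None
E
cat > look.py <<'E'
from h import *
print(slice_px(camera("top"),(226,185,318,250)),slice_px(camera("scene"),(220,140,305,230)))
E
python3 look.py; python3 -m jog '-1 0 0 0;-2 -1 0 0;-3 -1 0 0;-4 -1.5 0 0;-5 -2 0 0;-7 -2.5 0 0;-8 -3 0 0;-9 -3.5 0 0'; python3 look.py;  python3 -m jog '-1 0 0 0;-2 -1 0 0;-3 -1 0 0;-4 -1.5 0 0;-5 -2 0 0;-7 -3 0 0;-8 -3.5 0 0;-9 -4 0 0'; python3 look.py
```

```text
(478, array([250.3, 212.9])) (467, array([252.2, 162.4]))
time: 6.95
ee_pos: [0.4815, 0.3182, 0.0794]
tcp_rot: [81.6, 90.0, 72.7]
wrist_force: [-0.4, 0.9, -5.1]
opening: 0.0134
(481, array([251. , 213.1])) (466, array([252.2, 161.8]))
time: 8.05
ee_pos: [0.4809, 0.3142, 0.0884]
tcp_rot: [62.6, 90.0, 53.7]
wrist_force: [0.3, 1.0, -4.3]
opening: 0.0135
(499, array([256.1, 213.2])) (473, array([256.3, 165.6]))
```

The slice is starting to move at about 16°. I'll add a little more and hold.

```bash
python3 -m jog '-1 0 0 0;-2 -1 0 0;-3 -1 0 0;-4 -2 0 0;-4 -2 0 0;-4 -2 0 0;-4 -2 0 0;-4 -2 0 0'; python3 look.py
python3 - <<'E'
from h import *
t=camera("top")
th=np.radians(17.2)
def w(y,z): # tray local (x=14) tipped about pivot at y=-116
    a=y+116; return loc(TR,14,-116+a*np.cos(th)-z*np.sin(th),a*np.sin(th)+z*np.cos(th))
for y in (60,-64,-75): print(y,proj(t,w(y,19)/1000),proj(camera("scene"),w(y,19)/1000))
E
```

```text
time: 9.15
ee_pos: [0.4805, 0.3122, 0.0922]
tcp_rot: [-137.0, 90.0, -145.9]
wrist_force: [0.8, 0.5, -2.8]
opening: 0.0134
(518, array([294.3, 214.3])) (663, array([282.3, 195.2]))
60 [[251.95821746 213.07012221]] [[250.0329914  158.54578071]]
-64 [[290.86336136 218.32562623]] [[274.7387391  195.08823138]]
-75 [[294.2324107  218.78073449]] [[276.9998416  198.43264449]]
```

The slice is at the lip (about y = -75 mm). Now I'll set the tray down along the same arc.

```bash
python3 -m jog '3 1 0 0;6 2.5 0 0;9 4 0 0;12 5.5 0 0;15 7 0 0;18 8 0 0;20 9 0 0;22 9.5 0 0'; python3 -m jog '7 2.5 0 0;15 5 0 0;23 7 0 0;31 8.5 0 0;38 9.5 0 0;45 10.5 0 0;51 11.5 0 0;55 12 0 0';  python3 -m jog '0.5 0 0 0;1 0 0 0;1.5 0 0 0;2 0 0 0;2 0 0 0;2 0 0 0;2 0 0 0;2 0 0 0' - 20; python3 look.py
python3 - <<'E'
from h import *
t=camera("top"); s=camera("scene")
im=np.zeros((600,800,3),np.uint8); a=crop(t,220,180,320,250,4); b=crop(s,205,130,305,230,4); im[:280,:400]=a; im[:400,400:]=b
cv2.imwrite("pics/crop6.png",im[:400])
E
```

```text
time: 10.45
ee_pos: [0.4821, 0.3217, 0.0703]
tcp_rot: [24.8, 90.0, 15.9]
wrist_force: [-0.8, -0.6, -2.8]
opening: 0.0136
time: 11.45
ee_pos: [0.4839, 0.3337, 0.0154]
tcp_rot: [73.5, 90.0, 64.7]
wrist_force: [-5.7, 0.2, 15.5]
opening: 0.0135
time: 12.45
ee_pos: [0.4841, 0.3338, 0.0154]
tcp_rot: [51.8, 89.9, 43.0]
wrist_force: [-6.0, -2.5, 14.1]
opening: 0.013
(513, array([292. , 214.4])) (550, array([280.5, 195.1]))
```

View pics/crop6.png

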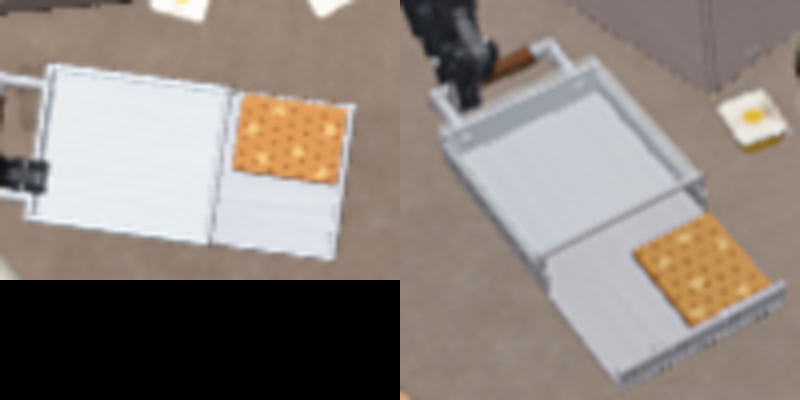

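The tray is down and the slice rests against the lip on its far side, with corners at (243,96), (348,106), (339,183) and (233,170) in the top crop. I'll release the handle, rise and refit.

```bash
python3 -m jog '-1 0 0 0;-2 0 0 0;-3 0 0 0;-3 0 0 0;-15 0 0 0;-35 0 0 0;-65 0 -5 0;-100 0 -10 0' 0.4 30
python3 - <<'E'
from h import *
from scipy.optimize import least_squares
t=camera("top"); s=camera("scene")
print(slice_px(t,(226,185,318,250)),slice_px(s,(220,140,305,230)))
T=lambda x,y:((x+.5)/4+219.5,(y+.5)/4+179.5)
S=lambda x,y:((x-399.5)/4+204.5,(y+.5)/4+129.5)
def fit(ob,x0):
    def r(p): return np.concatenate([(proj(c,pose(l,[p[0],p[1],0],p[2]*100))[0]-uv) for c,uv,l in ob])
    o=least_squares(r,x0,loss='soft_l1'); print(np.round(o.x*[1000,1000,100],1)); print(np.round(r(o.x).reshape(-1,2),1).tolist()); return o.x*[1000,1000,100]
p=fit([(t,T(50,65),(.062,.122,.045)),(t,T(27,217),(-.062,.122,.045)),(t,T(230,88),(.062,-.023,.045)),(t,T(211,243),(-.062,-.023,.045)),(t,T(354,104),(.062,-.122,.024)),(t,T(333,258),(-.062,-.122,.024)),(s,S(622,382),(-.062,-.122,.024)),(s,S(784,287),(.062,-.122,.024))],[.48,.17,-.08])
q=fit([(t,T(243,96),(.031,.043,.019)),(t,T(348,106),(.031,-.043,.019)),(t,T(339,183),(-.031,-.043,.019)),(t,T(233,170),(-.031,.043,.019)),(s,S(636,252),(-.031,.043,.019)),(s,S(708,215),(.031,.043,.019)),(s,S(769,283),(.031,-.043,.019))],[.48,.1,-.08])
a=np.radians(p[2]);d=q[:2]-p[:2]; print("slice in tray",d@[np.cos(a),np.sin(a)],d@[-np.sin(a),np.cos(a)])
E
```

```text
time: 13.65
ee_pos: [0.4737, 0.3349, 0.1146]
tcp_rot: [-130.1, 90.0, -139.0]
wrist_force: [0.1, 0.3, -0.0]
opening: 0.0339
(509, array([292. , 214.4])) (552, array([280.5, 195.4]))
[484.3 170.2  -8.8]
[[-0.6, -0.5], [-0.4, 0.9], [0.3, -0.4], [-0.3, 0.3], [0.8, -0.1], [1.0, 0.5], [-0.4, -1.0], [0.5, 0.1]]
[501.1  93.2  -8.2]
[[-0.2, -0.7], [0.4, 0.0], [0.4, 0.2], [-0.1, 0.2], [-2.2, -0.4], [-0.5, -1.6], [2.4, 1.3]]
slice in tray 28.270965571913493 -73.52777924622244
```

```bash
sed -i 's/^TR=.*;/TR=(484.3,170.2,-8.8);/' h.py
python3 - <<'E'
from h import *
g=loc(TR,28.3,-45,0); print(g,tool()[0]["q"])
plan((g[0],g[1],100,-8.8))
E
```

```text
[505.38250056 121.40022367   0.        ] [3.52754690e+01 8.20870695e+00 1.13777118e+00 8.25479326e+01
 3.32973651e-03 4.41617784e+01]
tcp [475.2 336.2 118.5] jaw 81.1 down [ 0.005  0.004 -1.   ] t 13.75
[  17.8 -207.7   62.9] 89.9
```

```bash
python3 -m jog '0 -25 5 10;0 -50 10 20;0 -80 20 30;0 -110 30 40;0 -140 45 50;0 -170 55 60;5 -195 60 70;10 -208 63 80' 1 20
python3 - <<'E'
from h import *
g=loc(TR,28.3,-45,0); plan((g[0],g[1],100,-8.8),(g[0],g[1],30,-8.8),(g[0],g[1],4,-8.8))
E
```

```text
time: 14.75
ee_pos: [0.5042, 0.1185, 0.1034]
tcp_rot: [80.4, 90.0, -8.9]
wrist_force: [0.7, 0.1, 0.1]
opening: 0.0853
tcp [504.2 118.5 103.4] jaw 0.7 down [ 0. -0. -1.] t 14.75
[ 3.4  1.2 -2.9] 9.5
[73.4  1.2 -2.9] 9.5
[99.4  1.2 -2.9] 9.5
```

```bash
python3 -m jog '5 1 -1 5;15 1 -2 9.5;30 1 -3 9.5;45 1 -3 9.5;60 1 -3 9.5;70 1 -3 9.5;73 1 -3 9.5;73 1 -3 9.5'; python3 -m jog '5 0 0 0;10 0 0 0;15 0 0 0;20 0 0 0;23 0 0 0;26 0 0 0;26 0 0 0;26 0 0 0'
python3 - <<'E'
from h import *
g=loc(TR,28.3,-45,0); plan((g[0],g[1],4,-8.8)); print(tool()[0]["wrist_force"])
E
```

```text
time: 15.75
ee_pos: [0.5051, 0.1228, 0.0304]
tcp_rot: [125.9, 90.0, 27.6]
wrist_force: [-0.5, 0.1, 0.1]
opening: 0.0854
time: 16.75
ee_pos: [0.5051, 0.1228, 0.0044]
tcp_rot: [124.8, 90.0, 26.4]
wrist_force: [-0.1, 1.2, -0.3]
opening: 0.0854
tcp [505.1 122.8   4.4] jaw -8.4 down [ 0.  0. -1.] t 16.75
[0.4 0.5 1.4] 0.4
[-0.14541665  1.1997188  -0.30460259]
```

Positioned with no contact. Now I'll close the jaws on the slice.

```bash
python3 -m jog '0 0 1 0;0 0 1 0;0 0 1 0;0 0 1 0;0 0 1 0;0 0 1 0;0 0 1 0;0 0 1 0' 0.5 20
python3 - <<'E'
from h import *
o=tool()[0]; print(o["opening"],o["wrist_force"])
print(slice_px(camera("top"),(226,185,318,250)),slice_px(camera("scene"),(220,140,305,230)))
E
```

```text
time: 17.75
ee_pos: [0.5051, 0.1218, 0.0047]
tcp_rot: [99.3, 90.0, 0.9]
wrist_force: [-1.7, -0.6, 5.7]
opening: 0.0616
0.061550750172723975 [-1.66102411 -0.63556804  5.7353595 ]
(161, array([300.9, 215.4])) (514, array([280.2, 197. ]))
```

The jaws hold the slice at 61.6 mm. Now I'll swing it up along the arc, with its end against the lip.

```bash
python3 -m jog '-6 0 0 0;-12 0 0.5 0;-19 0 1 0;-25 0 3 0;-31 0 5 0;-37 0 8 0;-44 0 12.5 0;-51 0 18 0'
python3 - <<'E'
from h import *
print(tool()[0]["wrist_force"])
t=camera("top"); s=camera("scene")
cv2.imwrite("pics/c7.png",np.hstack([crop(t,230,180,330,250,4),crop(s,225,130,325,200,4)]))
E
```

```text
time: 18.85
ee_pos: [0.5022, 0.1036, 0.0558]
tcp_rot: [25.8, 90.0, -72.6]
wrist_force: [0.0, -1.1, 0.3]
opening: 0.0616
[ 0.01330623 -1.12658324  0.32447888]
```

View pics/c7.png

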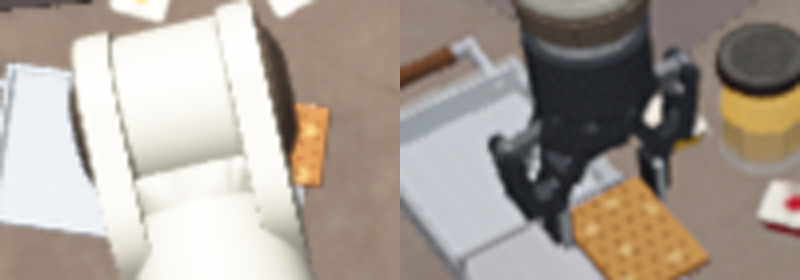

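The slice was lifted rigidly flat, so the pads hold it against turning and the lip alone can't swing it. New plan: raise it, turn the tool half round and put the free end under the hood's front edge. Lifting from there makes the edge press the free end down, so the slice rotates to hang upright in the grip.

```bash
python3 -m jog '-8 0 0 -10;-16 0 0 -20;-25 0 0 -30;-30 0 0 -40;-30 0 0 -50;-30 0 0 -60;-30 0 0 -70;-30 0 0 -80'; python3 -m jog '0 0 0 -10;0 0 0 -20;0 0 0 -30;0 0 0 -40;0 0 0 -50;0 0 0 -60;0 0 0 -70;0 0 0 -80';  python3 - <<'E'
from h import *
g=loc(TR,0,-122,0); k=loc(TR,0,-70,0); plan((g[0],g[1],60,-8.8),(g[0],g[1],22,-8.8),(k[0],k[1],22,-8.8)); print(tool()[0]["q"],tool()[0]["opening"])
E
```

```text
time: 19.95
ee_pos: [0.5022, 0.104, 0.0851]
tcp_rot: [-149.2, 90.0, -167.3]
wrist_force: [-0.1, 0.5, 0.2]
opening: 0.0612
time: 20.95
ee_pos: [0.5021, 0.104, 0.0851]
tcp_rot: [133.1, 90.0, -164.9]
wrist_force: [0.0, -0.6, 0.1]
opening: 0.0614
tcp [502.1 104.   85.1] jaw 151.9 down [-0. -0. -1.] t 20.95
[ 25.1   6.6 -65.1] -19.3
[ 63.1   6.6 -65.1] -19.3
[ 63.1  23.8 -16. ] -19.3
[ 1.16969914e+01 -4.01875889e-01 -1.16437156e+01  7.87776493e+01
 -1.14710331e-03 -5.02299243e+01] 0.06140679533278242
```

```bash
python3 -m jog '3 1 -10 -4;8 2 -20 -8;12 3 -30 -12;16 4 -40 -16;20 5 -50 -19;23 6 -60 -19;25 6.5 -65 -19;25 6.5 -65 -19'
python3 - <<'E'
from h import *
plan((*loc(TR,0,-122,60)[:2],22,-8.8),(*loc(TR,0,-70,0)[:2],22,-8.8))
s=camera("scene")
im=crop(s,225,120,345,240,5)
def dr(P,col):
    q=((proj(s,np.array(P)/1000)-[225,120]+.5)*5).astype(int); cv2.polylines(im,[q],True,col,1)
for z in (65.5,74.5): dr([loc(TR,x,y,z) for x,y in ((-31,-135),(31,-135),(31,-49),(-31,-49))],(255,0,0))
dr([loc(TR,-62,-23,45),loc(TR,62,-23,45),loc(TR,62,122,45),loc(TR,-62,122,45)],(0,255,0))
dr([loc(TR,-62,-118,10),loc(TR,62,-118,10)],(0,255,0))
cv2.imwrite("pics/c8.png",im)
E
```

```text
time: 21.95
ee_pos: [0.4655, 0.0497, 0.0603]
tcp_rot: [-19.4, 90.0, 61.1]
wrist_force: [-0.3, -0.2, -0.8]
opening: 0.0617
tcp [465.5  49.7  60.3] jaw 170.5 down [ 0.  0. -1.] t 21.95
[38.3 -0.1 -0.1] -0.7
[38.3  0.5 51.9] -0.7
```

View pics/c8.png

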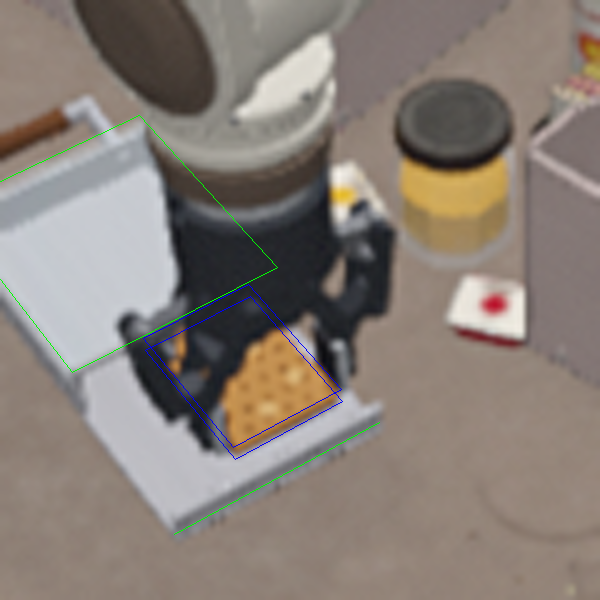

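The slice is held flat as predicted, its grip-side end at (235,452)–(340,395) and its free end pointing at the hood edge. Now down, then in under the hood.

```bash
python3 -m jog '5 0 0 0;10 0 0 0;16 0 0 0;22 0 0 0;28 0 0 0;33 0 0 0;37 0 0 0;38 0 0 0' && python3 -m jog '0 0 7 0;0 0 14 0;0 0 21 -0.5;0 0 28 -0.5;0 0 35 -0.5;0 0 42 -0.5;0 0 48 -0.5;0 0 52 -0.5'; python3 -m jog '-2 0 0 0;-5 0 0 0;-8 0 0 0;-11 0 0.5 0;-14 0 1 0;-18 0 1 0;-22 0 2 0;-26 0 3 0'
```

```text
time: 23.0
ee_pos: [0.4655, 0.0499, 0.022]
tcp_rot: [101.6, 90.0, -177.8]
wrist_force: [0.9, 0.3, -0.5]
opening: 0.0611
time: 24.0
ee_pos: [0.4741, 0.1016, 0.0223]
tcp_rot: [77.0, 90.0, 158.1]
wrist_force: [-0.4, -0.1, -1.5]
opening: 0.0614
time: 25.0
ee_pos: [0.4746, 0.1042, 0.0486]
tcp_rot: [-97.9, 90.0, -16.8]
wrist_force: [-0.4, -1.2, -3.2]
opening: 0.0612
```

The force is small and steady, which fits the slice turning in the pads under the hood edge. Continuing the arc.

```bash
python3 -m jog '-3 0 1 0;-6 0 3 0;-9 0 5 0;-12 0 7 0;-15 0 9 0;-18 0 12 0;-20 0 14.5 0;-22 0 17 0' ; python3 -m jog '-2 0 3 0;-3.5 0 6 0;-5 0 9 0;-6 0 12 0;-7 0 15 0;-8 0 18 0;-8.5 0 21 0;-9 0 24 0'
python3 - <<'E'
from h import *
plan((*loc(TR,0,-27.5,0)[:2],79,-8.8)); print(tool()[0]["wrist_force"])
s=camera("scene"); t=camera("top")
cv2.imwrite("pics/c9.png",np.hstack([crop(s,225,110,325,230,4),crop(t,220,170,320,290,4)]))
E
```

```text
time: 26.0
ee_pos: [0.4773, 0.1212, 0.0704]
tcp_rot: [-99.1, 90.0, -18.0]
wrist_force: [0.3, -0.5, -0.6]
opening: 0.061
time: 27.0
ee_pos: [0.481, 0.1449, 0.0793]
tcp_rot: [-125.8, 90.0, -44.7]
wrist_force: [0.3, -1.9, -0.1]
opening: 0.061
tcp [481.  144.9  79.3] jaw 171.1 down [ 0. -0. -1.] t 27.0
[ 0.3  0.6 -2. ] -0.1
[ 0.33096387 -1.87423516 -0.11416732]
```

View pics/c9.png

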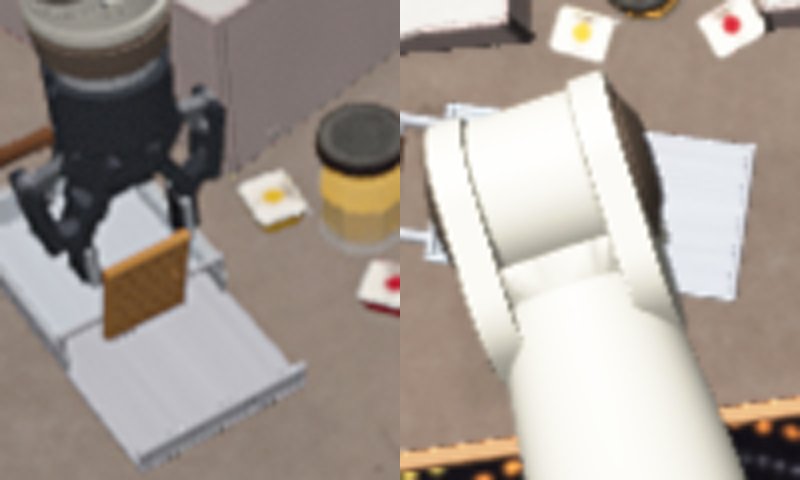

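The slice now hangs upright at the hood edge: face corners at (105,272), (188,232), (187,300) and (105,337) in the scene crop. I'll check its tilt and drop against the calibration, then plan the move to the rack.

Run:
```python
from h import *
from scipy.optimize import least_squares
s=camera("scene"); obs=[((x+.5)/4+224.5,(y+.5)/4+109.5) for x,y in ((105,272),(188,232),(187,300),(105,337))]
o=tool()[0]["ee_pos"]*1000; a=np.radians(TR[2]); 
ly=-(o[:2]-TR[:2])@[np.sin(a),-np.cos(a)]; lx=(o[:2]-TR[:2])@[np.cos(a),np.sin(a)]; print("grip local",lx,ly,o[2]+10)
# tilt f from vertical (+: lower end towards -y), e = length above grip, w = x offset ; face on -y side
def m(p):
    f,e,w,_=p; u=np.array([np.sin(f),np.cos(f)]); n=np.array([-np.cos(f),np.sin(f)])  # (y,z)
    g=np.array([ly,o[2]+10]); P=[]
    for x,l in ((-31,e),(31,e),(31,e-86),(-31,e-86)):
        q=g+u*l+n*4.5; P.append(loc(TR,lx+w+x,*q))
    return np.array(P)/1000
r=lambda p:(proj(s,m(p))-obs).ravel()
f=least_squares(r,[0.,13,0,0],x_scale=[.1,5,5,1]); print(np.degrees(f.x[0]),f.x[1:3],np.round(f.fun,1))
```

```text
grip local 0.5499105383040876 -25.55348330904384 89.28848948114032
-13.336294172329183 [0.25218087 5.77320817] [ 0.   0.2  0.4 -0.4 -0.5 -0.4  0.1  0.6]
```

The tilt fit is weakly conditioned from this angle, since tilt trades off against length. I'll lift the slice clear, move it part-way towards the rack and turn it edge-on to the scene camera to measure tilt by its silhouette.

Run:
```python
from h import *
for n in("scene","top"):
    c=camera(n); R=cv2.Rodrigues(c["rvec"])[0]; C=-R.T@c["tvec"]; print(n,C, "az from (480,20)",np.degrees(np.arctan2(C[1]-.02,C[0]-.48)))
plan((480,20,165,-35),(480,20,165,13.1))
```

```text
scene [ 0.03808186 -0.54226362  0.9462774 ] az from (480,20) -128.1660195000761
top [0.44584525 0.00509328 1.60404494] az from (480,20) -156.42131401271888
tcp [480.9 144.7  79.3] jaw 171.1 down [ 0.  0. -1.] t 27.25
[ -85.8  -18.4 -123.4] 26.1
[ -85.8  -18.4 -123.4] -22.0
```

```bash
python3 -m jog '-10 0 -2 0;-25 0 -5 -5;-40 -2 -15 -14;-55 -5 -35 -23;-68 -9 -60 -32;-78 -13 -85 -42;-84 -16 -108 -52;-86 -18 -123 -61'
python3 - <<'E'
from h import *
o,R=tool(); g=o["ee_pos"]*1000; plan((488.5,-168.9,165,13.1))
s=camera("scene"); p=proj(s,np.array([[*g[:2],g[2]+10],[*g[:2],g[2]+23],[*g[:2],g[2]-63]])/1000); print(p)
x0,y0=(p[0]-60).astype(int); x1,y1=(p[0]+60).astype(int)
hsv=cv2.cvtColor(s["color"],cv2.COLOR_RGB2HSV)[y0:y1,x0:x1].astype(int)
m=((hsv[...,0]>5)&(hsv[...,0]<24)&(hsv[...,1]>110)).astype(np.uint8)
n,l,st,ce=cv2.connectedComponentsWithStats(m); 
for i in range(1,n):
    if st[i,4]>40: print(st[i],ce[i]+[x0,y0]); v,u=np.nonzero(l==i); w,V=np.linalg.eigh(np.cov(u,v)); print(np.sqrt(w*12),V[:,1])
d=p[2]-p[1]; print("vertical dir",d/np.linalg.norm(d),np.linalg.norm(d))
cv2.imwrite("pics/c10.png",crop(s,x0,y0,x1,y1,5)); np.savez("c10.npz",m=m,x0=x0,y0=y0)
for r in m[50:115]: print(''.join('.#'[k] for k in r[30:100]))
E
```

```text
time: 28.25
ee_pos: [0.4799, 0.0195, 0.1667]
tcp_rot: [-129.1, 89.9, 13.3]
wrist_force: [0.5, -0.3, -1.3]
opening: 0.0605
tcp [479.9  19.5 166.7] jaw -127.6 down [ 0.002  0.    -1.   ] t 28.25
[   1.6  144.  -121.8] 39.3
[[289.3814235  174.8428579 ]
 [289.03686376 170.8948661 ]
 [291.2006505  195.68769967]]
[ 76  37  21  18 286] [315.45454545 159.04545455]
[14.59917412 20.1858115 ] [-0.99908613 -0.04274229]
[66 50  5 23 60] [296.6  174.35]
[ 3.49521506 21.0084022 ] [-0.01260811  0.99992051]
[59 75  8 16 78] [290.57692308 194.87179487]
[ 5.81414676 14.44476521] [-0.2427769   0.97008215]
vertical dir [0.08694419 0.99621318] 24.887076355073184
......................................###.......##################....
......................................###.........################....
.....................................##.............#####.#######.....
.....................................#...............####.............
....................................###...............##..............
....................................###...............................
.........................
[... 3463 characters left out ...]
.............................................................
......................................................................
......................................................................
......................................................................
......................................................................
......................................................................
......................................................................
......................................................................
......................................................................
......................................................................
```

```bash
cat > sil.py <<'E'
from h import *
def box(g,jaw,tilt,e,w=0):  # g: grip centre mm; tilt deg: lower end towards tool +z
    j=np.radians(jaw); Y=np.array([np.cos(j),np.sin(j),0]); Z=np.array([np.sin(j),-np.cos(j),0]); U=np.array([0,0,1.])
    f=np.radians(tilt); u=np.cos(f)*U-np.sin(f)*Z; n=np.cos(f)*Z+np.sin(f)*U
    return np.array([g+Y*(w+a*31)+u*l+n*b*4.5 for a in(-1,1) for b in(-1,1) for l in(e,e-86)])/1000
def hull(c,P): return cv2.convexHull(proj(c,P).astype(np.float32))[:,0]
def score(c,m,x0,y0,P,ign=None):
    k=4; h=hull(c,P); H=np.zeros((m.shape[0]*k,m.shape[1]*k),np.uint8); cv2.fillConvexPoly(H,np.round((h-[x0,y0]+.5)*k).astype(np.int32),1)
    H=cv2.resize(H.astype(np.float32),m.shape[::-1],interpolation=cv2.INTER_AREA); return H
E
python3 - <<'E'
from sil import *
d=np.load("c10.npz"); m=d["m"].astype(np.float32); x0,y0=int(d["x0"]),int(d["y0"]); m[:50]=0
s=camera("scene"); o,R=tool(); g=o["ee_pos"]*1000+[0,0,10]; jaw=np.degrees(np.arctan2(R[1,1],R[0,1]))
# mask pixels must lie inside the hull; hull pixels in the lower part (unoccluded, right or below of finger) must be mask
best=[]
for t in range(-6,24,2):
  for e in range(-2,18,3):
    for w in (-3,0,3):
      H=score(s,m,x0,y0,box(g,jaw,t,e,w)); out=(m*(1-H)).sum(); miss=(H*(1-m))[76:].sum(); best.append((round(float(out+miss),1),round(float(out),1),t,e,w))
for b in sorted(best)[:8]: print(b)
print(np.round(hull(s,box(g,jaw,13,8)),1).tolist())
E
```

```text
(141.0, 127.9, 4, 16, -3)
(145.1, 126.1, 4, 16, 0)
(145.3, 127.6, 4, 13, -3)
(147.1, 125.2, 4, 16, 3)
(148.1, 133.0, 2, 16, -3)
(149.3, 127.2, 4, 10, -3)
(150.1, 126.0, 4, 13, 0)
(150.4, 132.2, 2, 13, -3)
[[293.0, 182.89999389648438], [286.70001220703125, 207.5], [282.8999938964844, 207.3000030517578], [281.29998779296875, 187.39999389648438], [287.1000061035156, 162.5], [291.0, 162.8000030517578]]
```

```bash
python3 -m jog '0 18 -15 5;0 36 -30 10;2 54 -45 15;5 72 -61 20;9 90 -76 25;13 108 -92 30;16 126 -107 35;17 144 -122 39'
python3 - <<'E'
from sil import *
s=camera("scene"); o,R=tool(); g=o["ee_pos"]*1000+[0,0,10]; jaw=np.degrees(np.arctan2(R[1,1],R[0,1])); plan((488.5,-168.9,150,13.1))
p=proj(s,g/1000)[0].astype(int); x0,y0=p[0]-40,p[1]-30; S=7
a=crop(s,x0,y0,x0+57,y0+80,S); b=a.copy()
for t,col in((0,(255,0,0)),(13,(0,255,0))): cv2.polylines(b,[((hull(s,box(g,jaw,t,10))-[x0,y0]+.5)*S).astype(np.int32)],True,col,1)
q=[loc(RK,x,24+y,16) for x,y in((-31,-4.5),(31,-4.5),(31,4.5),(-31,4.5))]
cv2.polylines(b,[((proj(s,np.array(q)/1000)-[x0,y0]+.5)*S).astype(np.int32)],True,(255,255,0),1)
cv2.imwrite("pics/c11.png",np.hstack([a,b])); print(x0,y0)
E
```

```text
time: 29.35
ee_pos: [0.4877, -0.1683, 0.1484]
tcp_rot: [-48.3, 90.0, 54.4]
wrist_force: [0.6, 0.3, -0.6]
opening: 0.0607
tcp [ 487.7 -170.3  148.2] jaw -167.5 down [ 0.    -0.001 -1.   ] t 29.4
[-1.8 -1.   1.2] -0.6
312 196
```

View pics/c11.png

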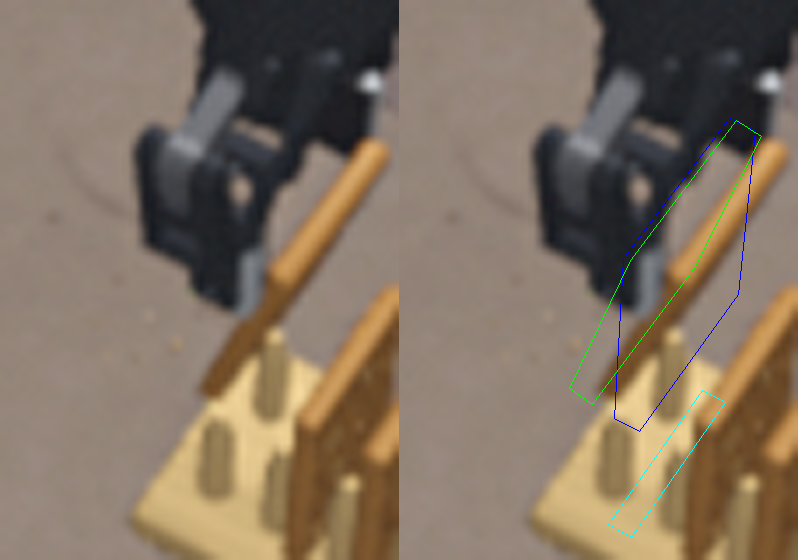

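The picture shows the slice still clearly tilted: its near side edge runs from (278,285) at the top to (208,392), with the lower end to the left, towards the tray. I'll fit tilt and offset from these six corners.

Run:
```python
from sil import *
from scipy.optimize import least_squares
s=camera("scene"); o,R=tool(); g=o["ee_pos"]*1000+[0,0,10]; jaw=np.degrees(np.arctan2(R[1,1],R[0,1]))
ob=np.array([(270,278),(288,292),(368,140),(388,152),(200,388),(222,396)]); ob=(ob+.5)/7+[311.5,195.5]
j=np.radians(jaw); Z=np.array([np.sin(j),-np.cos(j),0])
ix=[6,4,2,0,7,5]  # order a,b,l
def r(p): return (proj(s,box(g+Z*p[3],jaw,p[0],p[1],p[2]))[ix]-ob).ravel()
for fix in (0,1):
    f=least_squares(lambda p:np.r_[r(p),p[2]/2*.5,p[3]*(3 if fix else .1)],[15,10,0,0],x_scale=[10,5,3,3]); print(np.round(f.x,1),np.round(f.fun,1))
    P=box(g+Z*f.x[3],jaw,f.x[0],f.x[1],f.x[2])*1000; print("centre",P.mean(0),"bottom z",P[:,2].min(),"bottom mid",P[[1,3,5,7]].mean(0),"top mid",P[[0,2,4,6]].mean(0))
```

```text
[ 15.6   6.   -3.9 -11.6] [-0.5 -0.7  0.5 -0.2  0.4 -1.1  1.  -0.4 -1.   0.7 -0.9  2.  -1.  -1.2]
centre [ 491.78462549 -169.91105849  122.55851496] bottom z 79.92904040532069 bottom mid [ 489.24376619 -158.64978316   81.13717129] top mid [ 494.32548479 -181.17233382  163.97985864]
[  8.8 -23.  -21.9  -0.5] [-3.3 -2.  -2.3 -1.8 -2.9 -1.6 -2.3 -1.2  0.4  1.4  0.6  2.4 -5.5 -1.5]
centre [ 506.87641508 -155.05045364   93.04812674] bottom z 49.86445958729297 bottom mid [ 505.4347742  -148.66099522   50.54993275] top mid [ 508.31805596 -161.43991206  135.54632074]
```

Run:
```python
from sil import *
s=camera("scene")
ob=(np.array([(272,333),(216,421),(279,450)])+.5)/7+[311.5,195.5]
pr=proj(s,np.array([loc(RK,18,36,61),loc(RK,-18,36,61),loc(RK,-18,12,61)])/1000); print(np.round(pr-ob,1))
for b in ob: w=atz(s,b,.061)*1000; a=np.radians(RK[2]); d=w[:2]-RK[:2]; print("rack xy",d@[np.cos(a),np.sin(a)],d@[-np.sin(a),np.cos(a)])
plan((488.5,-168.9,148,13.1)); 
o=tool()[0]; d=o["ee_pos"][:2]*1000-RK[:2]; print("grip rack",d@[np.cos(a),np.sin(a)],d@[-np.sin(a),np.cos(a)])
```

```text
[[-0.3 -0.1]
 [-0.4 -1.4]
 [-0.2 -0.7]]
rack xy 18.247441075607178 35.2973441666556
rack xy -20.806857183564624 33.33736266988691
rack xy -19.430570281162137 10.774303675535192
tcp [ 487.6 -168.3  148.3] jaw -167.1 down [ 0.  0. -1.] t 29.5
[ 0.3 -0.7 -0.8] -0.2
grip rack -0.7003839039845232 24.815774224830164
```

```bash
python3 -m jog '0 0 -2 0;0 1 -5 0;0 2 -8 0;0 2 -10 0;6 2 -10 0;13 2 -10 0;20 2 -10 0;26 2 -10 0'; python3 -m jog '1 0 1 0;2 0 2 0;3 0 4 0;4 0 5 0;5 0 6 0;6 0 7.5 0;7 0 9 0;8 0 10 0'
python3 - <<'E'
from sil import *
s=camera("scene"); o,R=tool(); g=o["ee_pos"]*1000+[0,0,10]; print(o["wrist_force"],o["opening"])
x0,y0=335,220
hsv=cv2.cvtColor(s["color"],cv2.COLOR_RGB2HSV)[y0:y0+65,x0:x0+65].astype(int)
for r in hsv: print(''.join('#' if 5<a<17 and b>115 and c>140 else '+' if 5<a<17 and b>115 else 'o' if 17<=a<26 and b>90 else '@' if c<70 else '.' for a,b,c in r))
E
```

```text
time: 30.5
ee_pos: [0.4876, -0.1783, 0.1216]
tcp_rot: [56.7, 90.0, 159.8]
wrist_force: [-0.2, 0.1, -0.1]
opening: 0.0606
time: 31.5
ee_pos: [0.4856, -0.1687, 0.1144]
tcp_rot: [-146.4, 90.0, -43.3]
wrist_force: [-0.0, -1.4, 0.0]
opening: 0.0603
[ 0.72544631 -0.90852625 -0.63407171] 0.0605090827843646
....@......@@@@@@@@@@@@@@@@@.....................................
..........@@@@@@@@@@@@@@@@@@.....................................
..........@@@@@@@@@@@@@@@@@@.....................................
.........@@@@@@@@@@@@@@@@@@@.....................................
...........@@@@@@@@@@@@@@@@@.....................................
........@.....@@@@@@@@@@@@@......................................
........@.......@@@@@@@@@@+##....................................
.......@@.......@@@@...@@@+###...................................
......@@@@@@....@@@......+#oo#...................................
.......@@@@@@@@@@@@......#oo##...................................
........@@@@@@@@@@@.....##o##+...................................
....@@@@@@@@@@@@@@......#oo#+....................................
...@@@@
[... 2790 characters left out ...]
oo++++++ooooooooooooooooo...............
...ooooooooooooooo++ooooooo++++++oooooooooooooooo................
.....oooooooooooooooooooooo++++o+ooooooooooooooo.................
.......oooooooooooooooooooo++++ooooooooooooooooo.................
........ooooooooooooooooooo++++oooooooooooooooo..................
..........ooooooooooooooooo+++oooooooooooooooo...................
............oooooooooooooooo++oooooooooooooooo...................
..............ooooooooooooooooooooooooooooooo....................
................ooooooooooooooooooooooooooooo....................
..................oooooooooooooooooooooooooo.....................
...................oooooooooooooooooooooooo......................
```

```bash
cat > fit6.py <<'E'
from sil import *
from scipy.optimize import least_squares
def fit6(ob,ix=(6,4,2,0,7,5)):
    s=camera("scene"); o,R=tool(); g=o["ee_pos"]*1000+[0,0,10]; jaw=np.degrees(np.arctan2(R[1,1],R[0,1])); ob=np.array(ob,float)
    j=np.radians(jaw); Z=np.array([np.sin(j),-np.cos(j),0])
    r=lambda p:(proj(s,box(g+Z*p[3],jaw,p[0],p[1],p[2]))[list(ix)]-ob).ravel()
    f=least_squares(lambda p:np.r_[r(p),p[2]*.15,p[3]*.05],[10,8,0,-5],x_scale=[10,5,3,3]); print("tilt,e,w,d",np.round(f.x,1),"res",np.round(f.fun,1))
    P=box(g+Z*f.x[3],jaw,*f.x[:3])*1000; a=np.radians(RK[2])
    for n,q in(("top",P[[0,2,4,6]].mean(0)),("bot",P[[1,3,5,7]].mean(0)),("grip",g)):
        d=q[:2]-RK[:2]; print(n,"rack x,y,z",np.round([d@[np.cos(a),np.sin(a)],d@[-np.sin(a),np.cos(a)],q[2]],1))
E
python3 - <<'E'
from fit6 import *
b=np.array([335,220])
fit6(b+np.array([(13.7,24.3),(17,26.5),(25.7,5.8),(29.3,8),(7.7,42.3),(9.3,43.5)]))
E
```

```text
tilt,e,w,d [  9.1  -6.3 -10.5  -9.9] res [-0.9  0.2 -0.7  0.3  1.3 -1.   1.2 -1.1 -1.5  0.5  0.3  1.4 -1.6 -0.5]
top rack x,y,z [  7.7  16.  118.1]
bot rack x,y,z [ 7.7 29.7 33.2]
grip rack x,y,z [ -2.8  25.  124.3]
```

The tilt is down to about 9°, with the slice's bottom against the left dowels. I'll continue straightening while lowering.

```bash
python3 -m jog '1 0 1 0;2 0 2 0;3 0 4 0;4 0 5 0;5 0 6 0;6 0 7.5 0;7 0 9 0;8 0 10 0'
cat > asc.py <<'E'
from sil import *
s=camera("scene"); o,R=tool(); print(o["ee_pos"],o["wrist_force"],o["opening"],o["time"])
x0,y0=335,220
hsv=cv2.cvtColor(s["color"],cv2.COLOR_RGB2HSV)[y0:y0+48,x0:x0+50].astype(int)
for r in hsv: print(''.join('#' if 5<a<17 and b>115 and c>140 else '+' if 5<a<17 and b>115 else 'o' if 17<=a<26 and b>90 else '@' if c<70 else '.' for a,b,c in r))
E
python3 asc.py
```

```text
time: 32.6
ee_pos: [0.4832, -0.1588, 0.1062]
tcp_rot: [37.7, 90.0, 140.8]
wrist_force: [0.7, -1.4, 0.4]
opening: 0.0605
[ 0.48314295 -0.15869255  0.10602949] [ 0.64467499 -1.08153513 -0.83842021] 0.06039858863924743 32.65
@.....@@@@@@@@@@@@@@@@@@..........................
......@@@@@@@@@@@@@@@@@@..........................
......@@@@@@@@@@@@@@@@@@..........................
.....@@@@@@@@@@@@@@@@@@@..........................
.....@@@@@@@@@@@@@@@@@@@..........................
....@....@@@@@@@@@@@@@@...........................
...@@.......@@@@.@@@@@+##.........................
...@@.......@@@....@@+##o#........................
..@@@@......@@@......##oo#........................
..@@@@@@.@@@@@@......#oo##........................
...@@@@@@@@@@@......#oo##+........................
@@.@@.@@@@@@@@.....#oo##+.........................
@@@@@..@@@@@@......#oo#++.........................
@@@@...@@@@@......##o##++.........................
@@@@...@@@@......#oo##+++.........................
@@@@...@@@......#oo##++++.........................
@@@@@.@@@@......##o#++++..........................
@@@@@@@@@@.
[... 869 characters left out ...]
++++ooooooo#++++++++#oo##++++........
......ooo++++++++ooo#oo#++++++++##oo#+++++........
.....ooo++++++++oooo###++++++++##o##++++++........
....oooo++++++++ooo++++++o+++++#ooo#++++++........
....oooo+++++++ooooo++++++++++#oo##+++++++ooo.....
...ooooo++++++ooooo++++++++++#ooo#+++++++oooo.....
..oooooo+++++oooooo++++++++++##oo#+++++++ooooo....
.ooooooo+++++oooooo+++++++++++###++++++++oooooo...
.ooooooo++++ooooooo++++++o+++++++++++++++oooooooo.
ooooooo++++ooooooo++++++++++++++++++++++oooooooooo
ooooooo++++ooooooo+++++++oooo+++++++++++oooooooooo
oooooooo++oooooooo+++++++oooo++++++++++ooooooooooo
oooooooooooooooooo+++++++ooo++++++++++oooooooooooo
oooooooooooooooooo++++++oooo++++++++++oooooooooooo
```

Run:
```python
from fit6 import *
s=camera("scene"); b=np.array([335,220])
print("standing_1 near-left top, pred",proj(s,loc(RK,-31,4.5,102)/1000)-b,"obs 29,40.5; far right",proj(s,loc(RK,31,-4.5,102)/1000)-b)
for z in(102,110,120,130): print(z,proj(s,loc(RK,-31,28.5,z)/1000)-b,proj(s,loc(RK,31,19.5,z)/1000)-b)
fit6(b+np.array([(9.7,24.5),(13,25.3),(22,5.7),(25.3,7.7),(7,44.3),(9.3,45.3)]))
```

```text
standing_1 near-left top, pred [[17.07577742 34.79539089]] obs 29,40.5; far right [[34.68186502 16.59424091]]
102 [[ 7.46941617 29.77533558]] [[25.20726765 11.8698927 ]]
110 [[ 7.57512318 27.71232516]] [[25.41562917  9.7601107 ]]
120 [[ 7.70909614 25.09766743]] [[25.67960023  7.0872495 ]]
130 [[ 7.84515728 22.44225639]] [[25.9475643   4.37395683]]
tilt,e,w,d [ 2.7 -3.  -9.7 -9.9] res [-1.  -0.2 -0.7  1.   1.  -0.9  1.2 -1.1 -0.9  0.3  0.1  1.2 -1.5 -0.5]
top rack x,y,z [  6.9  25.3 113.1]
bot rack x,y,z [ 6.9 29.4 27.2]
grip rack x,y,z [ -2.8  35.  116.1]
```

By comparison with its neighbours, the slice is upright to about 3°, with its bottom some 20 mm above the board and already between the dowels. Lowering, with force checks.

```bash
python3 -m jog '2 0 0 0;4 0 0 0;6 0 0 0;8 0 0 0;10 0 0 0;12 0 0 0;13 0 0 0;14 0 0 0';  python3 -m jog '0.5 0 0 0;1 0 0 0;1.5 0 0 0;2 0 0 0;2.5 0 0 0;3 0 0 0;3.5 0 0 0;4 0 0 0'
```

```text
time: 33.75
ee_pos: [0.4833, -0.1589, 0.0923]
tcp_rot: [-114.6, 90.0, -11.5]
wrist_force: [0.1, -0.4, 0.4]
opening: 0.0601
time: 34.75
ee_pos: [0.4833, -0.1589, 0.0882]
tcp_rot: [116.5, 90.0, -140.4]
wrist_force: [-0.3, -1.1, -0.5]
opening: 0.0603
```

```bash
python3 -m jog '0.5 0 0 0;1 0 0 0;1.5 0 0 0;2 0 0 0;2.5 0 0 0;3 0 0 0;3 0 0 0;3 0 0 0'; python3 asc.py
```

```text
time: 35.75
ee_pos: [0.4832, -0.1589, 0.0853]
tcp_rot: [46.3, 90.0, 149.4]
wrist_force: [-0.4, -2.9, -0.6]
opening: 0.0602
[ 0.4832132  -0.15888991  0.08521987] [-0.62791979 -1.06517714  0.18172029] 0.06004602925074499 35.8
@@@@@@@@@@@@@@@@@@@@@@@@@@@.......................
@@@@@@@@@@@@@@@@@@@@@@@@@@........................
@@@@@@@@@@@@@@@@@@@@@@@@@@........................
@@@@@@@@@@@@@@@@@@@@@@............................
@@@@@@@@@@@@@@@@@@@@@@............................
@....@@@@@@@@@@@@@@@@@............................
@.....@@@@@@@@@@@@@@@@@...........................
......@@@@@@@@@@@@@@@@@@..........................
.....@@@@@@@@@@@@@@@@@@...........................
.....@@@@@@@@@@@@@@@@@@...........................
....@@@@@@@@@@@@@@@@@@@...........................
....@@..@@@@@@@@@@@@@@+...........................
...@@.......@@@..@@@@+###.........................
...@@.......@@@....@+##oo#........................
..@@@@.....@@@@.....+#oo#+........................
..@@@@@@@@@@@@......#ooo#.........................
...@@@@@@@@@@@.....#oo##+.........................
@..@..@@@
[... 871 characters left out ...]
+++++++#oo#+++++++++#oo##++++........
........o++++++++++##o##++++++++#ooo#+++++........
........o+++++++++++###+++++++++ooo#++++++........
....ooooo++++++++++++++++++++++#oo##++++++........
...oooooo++++++++oo+++++++++++##oo#+++++++ooo.....
...ooooo++++++++ooo+++++++++++ooo#++++++++ooo.....
..oooooo++++++++ooo++++++++++##oo#+++++++ooooo....
.ooooooo+++++++oooo+++++++++++#o#++++++++oooooo...
.ooooooo+++++++oooo+++++++++++++++++++++ooooooooo.
oooooooo+++++++oooo++++++o++++++++++++++oooooooooo
oooooooo++++++oooo+++++++oooo+++++++++++oooooooooo
oooooooo+++++ooooo+++++++oooo+++++++++++oooooooooo
oooooooo+++++ooooo+++++++oooo+++++++++oooooooooooo
oooooooo++++oooooo++++++oooo+++++++o++oooooooooooo
```

```bash
python3 -m jog '0.5 0 0 0;1 0 0 0;1.5 0 0 0;2 0 0 0;2 0 0 0;2 0 0 0;2 0 0 0;2 0 0 0'; python3 -m jog '0.5 0 0 0;1 0 0 0;1.5 0 0 0;2 0 0 0;2 0 0 0;2 0 0 0;2 0 0 0;2 0 0 0'
```

```text
time: 36.8
ee_pos: [0.4832, -0.1589, 0.0833]
tcp_rot: [70.7, 90.0, 173.8]
wrist_force: [0.7, -2.3, -0.3]
opening: 0.0606
time: 37.8
ee_pos: [0.4832, -0.1589, 0.0813]
tcp_rot: [29.8, 90.0, 132.9]
wrist_force: [-0.3, -0.4, -0.3]
opening: 0.0603
```

```bash
python3 -m jog '0.5 0 0 0;1 0 0 0;1.5 0 0 0;2 0 0 0;2 0 0 0;2 0 0 0;2 0 0 0;2 0 0 0'; python3 -m jog '0.5 0 0 0;1 0 0 0;1.5 0 0 0;2 0 0 0;2 0 0 0;2 0 0 0;2 0 0 0;2 0 0 0'; python3 asc.py | sed -n '1p;8,34p'
```

```text
time: 38.8
ee_pos: [0.4832, -0.1589, 0.0793]
tcp_rot: [37.4, 90.0, 140.5]
wrist_force: [0.4, -1.6, -1.3]
opening: 0.0603
time: 39.8
ee_pos: [0.4834, -0.159, 0.0778]
tcp_rot: [-134.7, 90.0, -31.6]
wrist_force: [-2.2, -0.8, 5.6]
opening: 0.0606
[ 0.48335414 -0.15902425  0.077749  ] [-1.8371674  -2.07979544  5.85003405] 0.06023113259610093 39.85
@@@@@@@@@@@@@@@@@@@@@@............................
@@...@@@@@@@@@@@@@@@@@............................
@.....@@@@@@@@@@@@@@@@@...........................
......@@@@@@@@@@@@@@@@@...........................
.....@@@@@@@@@@@@@@@@@@...........................
.....@@@@@@@@@@@@@@@@@@...........................
.....@@@@@@@@@@@@@@@@@@...........................
....@@@@@@@@@@@@@@@@@@+#..........................
....@.......@@@..@@@@+#o#.........................
...@@.......@@@....@+#ooo.........................
..@@@@.....@@@......+#o##.........................
..@@@@@.@@@@@@......#oo#+.......##................
..@@@@@@@@@@@@.....#ooo#+......#oo#...............
@....@@@@@@@@@.....#oo#+......#oo##...............
@@@@..@@@@@@@.....#oo#++......ooo#................
@@@@...@@@@......#oo##++.....#oo#+................
@@@@...@@@......##oo#+++....##o##+.......#o.......
@@@@...@@@......#o##++++...#oo##++......##o#......
@@@@@.@@@@.....#oo#+++++...#o##+++......#oo#......
@@@@@@@@@....o##o##++++...#ooo#+++.....#ooo+......
@@@@@@@@@...oo#o##+++++...ooo#+++.....#ooo#+......
@@@@@@@@@..ooooo#++++++..#oo#++++.....#oo#++......
@@@@@@@@@..oooo##+++++++#oo##++++....##oo++.......
@@@@@@@@.oooo###+++++++#oo##+++++...##o##++.......
@@@@@@...ooo###+++++++#oo##++++++...#o##+++.......
@@@@@@...+o##o++++++++##o#+++++++..##oo#+++.......
@@@@@@...+####+++++++#ooo#+++++++.##oo#++++.......
```

The slice is bottomed on the board: 5.6 N upward, and its top is level with its neighbours allowing for perspective. I'll ease off, open and retreat straight up.

```bash
python3 -m jog '-1 0 0 0;-1 0 0 0;-1 0 0 0;-1 0 0 0;-1 0 0 0;-1 0 0 0;-1 0 0 0;-1 0 0 0' 0.9 20; python3 -m jog '-3 0 0 0;-8 0 0 0;-16 0 0 0;-28 0 0 0;-45 0 0 0;-65 0 0 0;-90 0 0 0;-115 0 0 0'; python3 -m jog '0 0 20 0;0 0 45 0;0 0 75 0;0 0 105 0;0 0 135 0;0 0 160 0;0 0 175 0;0 0 180 0'; python3 asc.py
python3 - <<'E'
from h import *
t=camera("top"); x0,y0=360,192
hsv=cv2.cvtColor(t["color"],cv2.COLOR_RGB2HSV)[y0:y0+42,x0:x0+48].astype(int)
for r in hsv: print(''.join('#' if a<17 and b>115 and c>140 else '+' if a<17 and b>115 else 'o' if 17<=a<28 and b>90 else '@' if c<70 else '.' for a,b,c in r))
E
```

```text
time: 40.85
ee_pos: [0.4833, -0.1589, 0.0783]
tcp_rot: [-113.7, 90.0, -10.6]
wrist_force: [-0.9, -0.5, 0.2]
opening: 0.0769
time: 41.85
ee_pos: [0.4833, -0.1589, 0.1952]
tcp_rot: [-120.0, 89.9, -16.9]
wrist_force: [-0.5, 0.0, -0.4]
opening: 0.0768
time: 42.85
ee_pos: [0.4422, 0.0172, 0.1933]
tcp_rot: [137.6, 90.0, -119.3]
wrist_force: [-0.3, -0.5, 0.3]
opening: 0.0771
[0.44222891 0.01713206 0.19325962] [-0.12489344 -0.12167483  0.77374537] 0.07677059346268233 42.9
..................................................
..................................................
..................................................
..................................................
..................................................
..................................................
..................................................
..................................................
..................................................
..................................................
..................................................
..................................................
...................
[... 3174 characters left out ...]
+##ooooo......
......ooooooooo+++###ooo++####o#+++###ooooo.....
......oooooooooo+++###oo+++#####+++##oooooo.....
.......oooooooooo++###oo+++###ooooooooooooo.....
.......ooooooooo+++###ooo+++#oooooooooooo.......
.......ooooooooo+++###oooooooooooooooo..........
........ooooooooo+++##ooooooooooo...............
........ooooooooo+++##oooooooo..................
........ooooooooooooooooooo.....................
........oooooooooooooo..........................
.........oooooooooo.............................
.........oooooo.................................
..........oo....................................
................................................
................................................
```

Run:
```python
from fit6 import *
t=camera("top"); a=np.radians(RK[2])
for uv in((378.4,217.3),(385.8,214),(393.7,212)):
    w=atz(t,uv,.102)*1000; d=w[:2]-RK[:2]; print("top centre in rack",np.round([d@[np.cos(a),np.sin(a)],d@[-np.sin(a),np.cos(a)]],1))
s=camera("scene"); b=np.array([335,220])
for nm,y,ob in(("slice",24,((8,31.7),(23.8,14.5))),("st1",0,((18.8,36),(34.5,18.5)))):
    print(nm,[np.round(np.array(o)-(proj(s,loc(RK,x,y+dy,102)/1000)[0]-b),1) for o,(x,dy) in zip(ob,((-31,4.5),(31,-4.5)))])
o=tool()[0]; print(o["wrist_force"],o["time"])
```

```text
top centre in rack [-6.  25.2]
top centre in rack [-2.   1.1]
top centre in rack [ -2.2 -23.4]
slice [array([0.5, 1.9]), array([-1.4,  2.6])]
st1 [array([1.7, 1.2]), array([-0.2,  1.9])]
[-0.78353788 -0.04132689 -0.16093757] 43.05
```

Both views show the slice level with its neighbours: about 4 mm off along the slot and under 1 mm across, inside the limits, and the arm is clear. Handing in.

Run:
```python
from workcell import bot
print(bot.job_done())
```

```text
the job is handed in; nothing more can be done
None
```

The slice of crispbread is standing in the rack's empty slot, and I handed the job in at about 43 s of the 58 s allowed. No verdict was reported.

**What I did**
- **Tipping:** I gripped the tray handle off-centre, because a waffle-iron handle overhangs it, and tipped the tray to about 17°. The slice slid down against the lip (about y = -74 mm in the tray), and I set the tray back down flat.
- **First try at standing it up:** lifting the slice's end against the lip failed. The pads held it rigid and it came up flat.
- **What worked:** I turned the tool half round, put the slice's free end under the hood's front edge and lifted, so the edge swung it nearly upright. That left it about 15° off, held near the edge of the pads. I straightened the rest against the dowels while lowering it into the slot, until it touched the board (about 6 N).

**Last checks**
- **Position:** the top camera puts the slice about 4 mm off along the slot and under 1 mm across it, relative to its neighbours.
- **Height and tilt:** its top looks level with its neighbours in the scene view, and it looks parallel to them.
- **Other slices:** both still stand in their slots, at y of about 1 and -23 mm in the rack.
- **Robot:** the arm is clear, with only sensor noise in the force reading.

**Doubts**
- **Tilt fits:** two single-view tilt fits from the scene camera disagreed by several mm in offset, so I relied on the comparison with the neighbouring slices.
- **Tray:** I did not measure it again after using the hood edge. Forces there stayed under about 4 N, and it looked flat and in place in the picture taken at the end of that step.
- **Bystanders:** I did not measure their positions at the end. Nothing I saw or felt suggested contact with them.

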